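# Lock the pipe jig with the flat screwdriver

### The job

Take the flat screwdriver out of the tool rack, put its blade down the guide funnel of the jig with the slotted lock and turn it until the blade drops into the slot. Then turn the lock clockwise (seen from above) as far as it goes, so that its steel tongue lies over the foot of the pipe piece, and let go, leaving the screwdriver standing in the lock.

Things in the scene. Friction and masses are not known exactly. Their poses are not given: they have to be found in the camera images.
- driver_mid (a point): Middle of the black slab handle, 32 (its x) x 24 (its y) x 95 mm tall, of the flat screwdriver (220 g), upright in one of 3 holes (26 mm wide, 65 mm apart) of a grey rack, top 110 mm up; the T-handled hex key and thin punch beside it reach 140 mm. Grip across y. A 40 mm round guard below the handle, underside 53.5 mm below this point, rests on the rack. z up, x along the blade's width.
- driver_tip (a point): Lower end of the screwdriver's flat blade, on the tool's axis, 148.5 mm below driver_mid, 95 mm below the guard's underside. Blade 16 mm wide (x), 3 mm thick (y), 32 mm long; shank above it 12 mm thick. Axes as driver_mid.
- slot (a point): Top centre of the slotted brass lock screw, 44 mm above the table; turns with it. x along the slot, towards the tongue; z up. Slot 10 mm deep, 5 mm wide (11 at its top edges), open-ended; the blade has 7 degrees of play each way. A fixed guide stands over it: 20 mm bore up to 68 mm above the table, then a funnel to 50 mm across at 86 mm. It holds a released screwdriver up, leaning to 8 degrees.
- lock (a joint): Turn of the slotted lock, rad, growing clockwise from above: starts 0.2 to 0.55, stop (locked) 1.571. Stays where left; needs 0.12 N m. Its steel tongue, 89 mm long, 20-26 mm above the table under the guide, then lies over the square foot of the upright pipe piece (70 mm high) on the jig, a blue plate fixed to the table. The other, similar jig has a hexagon bolt in its guide and no tongue.

How it is judged:
On the way:
1. the blade has dropped into the slot before the lock has been turned home (z of driver_tip in the frame of slot below -0.005 m and horizontal distance between driver_tip and slot below 0.012 m and value of joint lock below 1.2 rad), for 0.1 s.
At the end, for the whole second after the job is handed in: The lock is turned clockwise to within 15 degrees of its stop, and the screwdriver stands let go in the lock, its blade tip in the slot (at least 4 mm below the screw's top face and within 12 mm of its axis), leaning less than 17 degrees (value of joint lock above 1.3 rad and z of driver_tip in the frame of slot below -0.004 m and horizontal distance between driver_tip and slot below 0.012 m and angle between driver_mid's own z axis and vertical below 0.3 rad); the robot touches nothing.
It also fails if it takes over 42 s, if anything falls off the work surface, if the arm or the gripper's body presses on something with over 40 N, if the wrist force passes 120 N, or if a joint passes its speed limit or range.

### The arm

A 6-joint arm with a two-finger parallel gripper is mounted at the origin on the work surface. World frame = base frame: x ahead of the robot, y to its left, z up, the work surface at z = 0. Lengths are in m, angles in rad, forces in N, time in s.
With the tool pointing down it reaches from about 0.35 to 1 m from the base axis. Payload 7.1 kg.
Tool frame: the origin (TCP) lies between the finger pads; the fingertips stand 25 mm ahead of it and the grasp point (between the pads) lies 6 mm ahead of it (robot.nose_length is the distance from the TCP to the fingertips, in m); z points along the fingers, y is the direction in which the jaws open and shut (so a half turn about z gives the same grasp; the last joint's range is limited). The gripper opens to 85 mm and grips with 20 to 120 N. Pads are 22 mm wide; open, the fingers measure 114 mm over their backs; the gripper's body (76 mm by 85 mm) begins 54 mm behind the grasp point. The pads swing forward as they close: fully open they stand 13 mm farther back than shut.
Start: joints at [-0.019, 0.423, 1.63, -0, 1.089, -0.019], TCP at [0.625, 0, 0.256] pointing down, gripper open.
Joint ranges: [-3, 3], [-0.9, 2.11], [0.09, 2.58], [-1.31, 4.45], [0.11, 2.69], [-2.54, 2.54]. Speed limits (rad/s): [2.39, 2.39, 3.01, 3.14, 3.14, 3.14].

### API

Orientations are given as a rotation vector (axis times angle).
In Python, from cell import telemetry, get_image, robot gives the robot as it stands. The module is installed in compiled form; this text tells all that it offers.
- The arm moves only by the shell command python3 -m creep 'ROWS'. ROWS is JSON, a list of rows, each an object with "fingers": the closure, from 0 (fully open) to 1 (shut); "translation": the shift along the tool's x, y, z in m, a list of three; "twist": the turn about the tool's z in degrees. In form: [{"fingers": fingers, "translation": [tx, ty, tz], "twist": twist}, ...]. A call has 1 to 20 rows; each row shifts and turns the commanded pose from where the row before left it, along the tool's axes as they then stand; what a row does not reach is not made up. A row lasts 1/10 s, in which the tool goes at most 50 mm and 8.59 degrees, less where a joint would pass 70% of its speed; a pose out of reach is approached as far as the arm can. A call is refused whole if a number of a shift passes 0.05 or a number of a turn 8.59, either way. A call with a gripper value outside its range is refused whole. The fingers move at their own pace and stop on an object; the grip force is fixed at half the most. Time passes only in rows, so rows that do not move let the fingers close. It gives the time, the measured TCP pose, the force and the opening at its end, in the units of the state.
- telemetry.get_obs(): the state, without advancing time (a new reading comes with each control period).
- get_image(name): name is "scene" or "side" or "wrist"; returns a dict with "frame" (384x512x3 uint8, blue, green, red), "depth" (384x512 float32, m along the optical axis (not along the pixel's ray), 0 where there is no reading), "camera_matrix" (3x3 intrinsics, pixels), "rvec" (rotation vector, rad) and "tvec" (3), from world to camera coordinates, as OpenCV has them. Camera axes: x right, y down, z forward; pixel columns grow to the right and rows downward; lengths in m; the calibration is good to about 2 mm. The wrist camera is an equidistant fisheye: a pixel r from the principal point sees the ray r / f radians off the axis. A picture is of the moment at which its call begins.
- robot.sign_off(): hands the job in, once; it reports no verdict.
The state is a dict: "t": time; "q": joint angles; "joint_velocities": joint speeds; "effort": joint torques, N m; "tool_pos": TCP position; "ee_rot": TCP orientation; "wrist_force": force on the tool from outside, world axes, zero at the start; "torque": the same for the moment, N m; "gripper_width": finger opening in m.
Only numpy, scipy, OpenCV 4.12 (cv2) and the standard library are available. Lean on these libraries where they do the work, as an engineer would, in place of code of your own. Each camera call takes 0.05 s, during which the arm holds its last target.

## Working session

There is one attempt and no reset: what is moved stays moved. The work goes in short steps, Python scripts to look and compute and a shell command to move; the robot and the scene stay as the last step left them, time stands still between calls to the robot, and variables do not carry over. Pictures are saved under pics/ and viewed, and the job is handed in when it is done.

```bash
mkdir -p pics; cat > h.py <<'E'
import numpy as np, cv2
from cell import telemetry, get_image, robot
def cam(n):
    d=get_image(n); R=cv2.Rodrigues(np.array(d["rvec"],float))[0]; d["R"]=R; d["t"]=np.array(d["tvec"],float).ravel(); d["c"]=-R.T@d["t"]; return d
def cloud(d):
    K=d["camera_matrix"]; z=d["depth"]; v,u=np.mgrid[:z.shape[0],:z.shape[1]]
    p=np.stack([(u-K[0,2])/K[0,0]*z,(v-K[1,2])/K[1,1]*z,z],-1)
    return (p-d["t"])@d["R"]
def ray(d,u,v,z):
    K=d["camera_matrix"]; r=d["R"].T@np.array([(u-K[0,2])/K[0,0],(v-K[1,2])/K[1,1],1]); c=d["c"]
    return c+r*(z-c[2])/r[2]
E
python3 - <<'E'
from h import *
import pickle
for n in ["scene","side","wrist"]:
    d=cam(n); cv2.imwrite(f"pics/{n}0.png",d["frame"]); pickle.dump(d,open(f"{n}0.pkl","wb")); print(n,d["c"],d["R"][2],d["camera_matrix"].tolist())
o=telemetry.get_obs(); print(o)
E
```

```text
scene [ 1.13652629 -0.16313055  0.69340139] [-0.71210877  0.17902711 -0.67885963] [[356.5293546880431, 0.0, 252.19303041731243], [0.0, 356.5293546880431, 192.76847956208155], [0.0, 0.0, 1.0]]
side [0.48601806 0.87284002 0.60533592] [ 0.04197217 -0.87431843 -0.4835345 ] [[359.24502709199174, 0.0, 260.80169884947406], [0.0, 359.24502709199174, 184.82363600036356], [0.0, 0.0, 1.0]]
wrist [0.62380674 0.06889357 0.3729026 ] [-0.00214047 -0.27333456 -0.96191665] [[297.3186396354542, 0.0, 256.841113390656], [0.0, 297.3186396354542, 190.41737244362253], [0.0, 0.0, 1.0]]
{'t': 0.15, 'q': array([-1.89776157e-02,  4.23704701e-01,  1.63051162e+00, -4.84768720e-06,
        1.08861260e+00, -1.90184372e-02]), 'joint_velocities': array([ 0.0016664 , -0.00188412, -0.00533676, -0.00039972,  0.00123792,
        0.00084189]), 'effort': array([-4.44887983e-04, -5.57771087e+01, -2.82016718e+01, -7.78417484e-05,
        4.77195630e-03,  2.40273175e-05]), 'tool_pos': array([6.24598036e-01, 4.61529175e-05, 2.55700759e-01]), 'ee_rot': array([-2.22076578e+00, -2.22086143e+00,  1.35129081e-03]), 'wrist_force': array([ 0.33240694, -0.32751995,  0.37768522]), 'torque': array([ 0.00926887,  0.0029671 , -0.0119721 ]), 'gripper_width': 0.08551084826471311}
```

View pics/scene0.png

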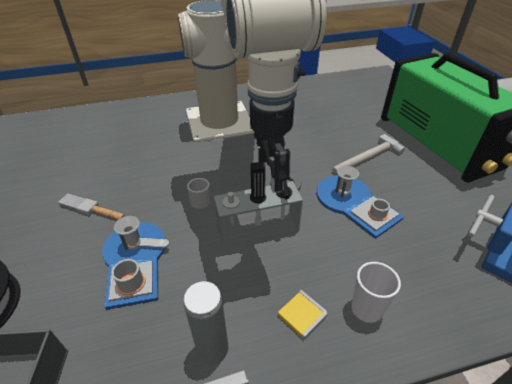

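View pics/side0.png

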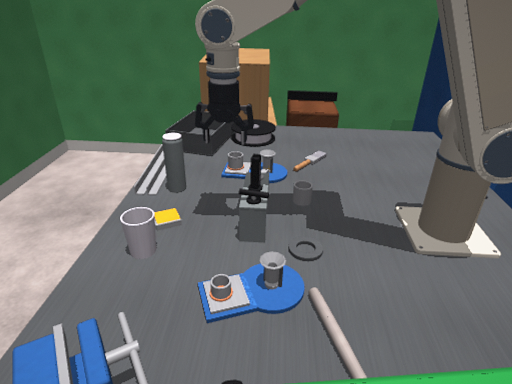

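View pics/wrist0.png

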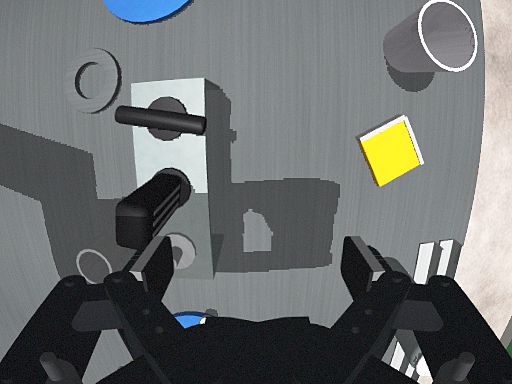

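The scene view shows the rack at (258,205) with the black slab handle in its middle hole (258,183). The jig with the tongue is on the left, with its guide at (128,232), tongue at (152,243) and pipe at (127,275). The jig at right (345,180) has no visible tongue. Measuring next.

```bash
python3 - <<'E'
from h import *
import pickle
s=pickle.load(open("scene0.pkl","rb")); d=pickle.load(open("side0.pkl","rb")); w=pickle.load(open("wrist0.pkl","rb"))
a=cv2.resize(s["frame"][205:310,90:180],None,fx=6,fy=6,interpolation=cv2.INTER_CUBIC)[:600]
b=cv2.resize(s["frame"][150:250,190:310],None,fx=6,fy=6,interpolation=cv2.INTER_CUBIC)
cv2.imwrite("pics/a.png",a);cv2.imwrite("pics/b.png",b)
cv2.imwrite("pics/c.png",cv2.resize(d["frame"][140:250,215:325],None,fx=5.4,fy=5.4,interpolation=cv2.INTER_CUBIC))
for n,D,(u0,u1,v0,v1) in [("scene",s,(190,310,150,250)),("side",d,(230,280,140,245))]:
    P=cloud(D)[v0:v1,u0:u1].reshape(-1,3); f=D["frame"][v0:v1,u0:u1].reshape(-1,3).astype(int)
    ok=np.isfinite(P).all(1)
    m=ok&(P[:,2]>.104)&(P[:,2]<.116)&(f.min(1)>60)
    if m.sum()>10: print(n,"racktop",m.sum(),cv2.minAreaRect(P[m][:,:2].astype(np.float32)), np.median(P[m],0))
    m=ok&(P[:,2]>.12)&(P[:,2]<.24)&(f.max(1)<60)
    for z in np.arange(.11,.26,.01):
        q=P[m&(abs(P[:,2]-z)<.005)]
        if len(q): print(n,round(z,3),len(q),q.mean(0).round(4),q.min(0)[:2].round(3),q.max(0)[:2].round(3))
E
```

```text
scene racktop 1260 ((0.5447677373886108, -0.0006512254476547241), (0.07361597567796707, 0.20039081573486328), 0.5379776358604431) [ 0.56008873 -0.02211443  0.11022749]
scene 0.12 16 [ 0.5541 -0.0035  0.1219] [ 0.54  -0.017] [0.558 0.011]
scene 0.13 60 [0.5618 0.0129 0.1299] [ 0.543 -0.017] [0.583 0.063]
scene 0.14 112 [0.5615 0.0359 0.1395] [ 0.533 -0.017] [0.584 0.069]
scene 0.15 43 [ 0.5544 -0.0052  0.1501] [ 0.544 -0.017] [0.559 0.011]
scene 0.16 46 [ 0.555  -0.004   0.1602] [ 0.546 -0.017] [0.559 0.011]
scene 0.17 46 [ 0.5548 -0.0038  0.1701] [ 0.547 -0.018] [0.56 0.01]
scene 0.18 45 [ 0.5549 -0.005   0.1801] [ 0.547 -0.018] [0.559 0.01 ]
scene 0.19 50 [ 0.5551 -0.0033  0.1897] [ 0.548 -0.018] [0.558 0.01 ]
scene 0.2 50 [ 0.5549 -0.0048  0.1999] [ 0.548 -0.017] [0.558 0.01 ]
scene 0.21 96 [ 0.5493 -0.0029  0.2098] [ 0.536 -0.018] [0.56  0.012]
side racktop 480 ((0.544733464717865, -0.0019915327429771423), (0.06998948752880096, 0.20467674732208252), 0.3586234450340271) [0.53647049 0.04976151 0.11033179]
side 0.12 15 [0.5446 0.017  0.1223] [ 0.533 -0.001] [0.557 0.065]
side 0.13 99 [0.5438 0.0525 0.1305] [0.505 0.001] [0.582 0.076]
side 0.14 120 [0.5426 0.054  0.1383] [ 0.505 -0.004] [0.581 0.078]
side 0.15 32 [0.5429 0.01   0.15  ] [ 0.531 -0.013] [0.555 0.016]
side 0.16 32 [0.5436 0.0114 0.1603] [ 0.532 -0.012] [0.557 0.016]
side 0.17 34 [0.543  0.0104 0.1704] [ 0.532 -0.009] [0.555 0.017]
side 0.18 28 [0.5433 0.0111 0.1802] [ 0.532 -0.009] [0.555 0.016]
side 0.19 33 [0.5434 0.0106 0.1895] [ 0.532 -0.009] [0.555 0.017]
side 0.2 34 [0.5426 0.0108 0.1998] [ 0.532 -0.006] [0.555 0.016]
side 0.21 48 [0.5436 0.0048 0.2093] [ 0.532 -0.014] [0.555 0.016]
```

View pics/a.png

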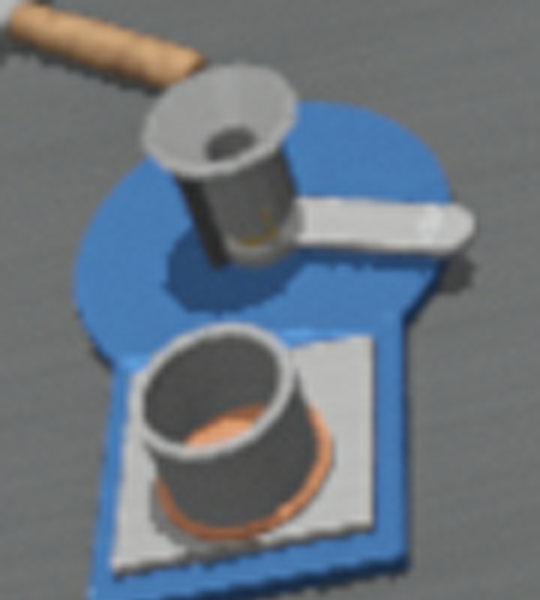

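View pics/b.png

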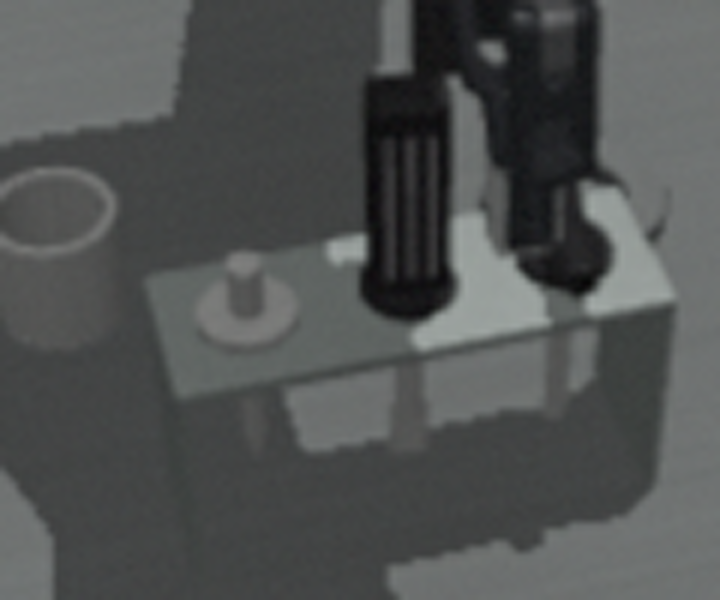

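View pics/c.png

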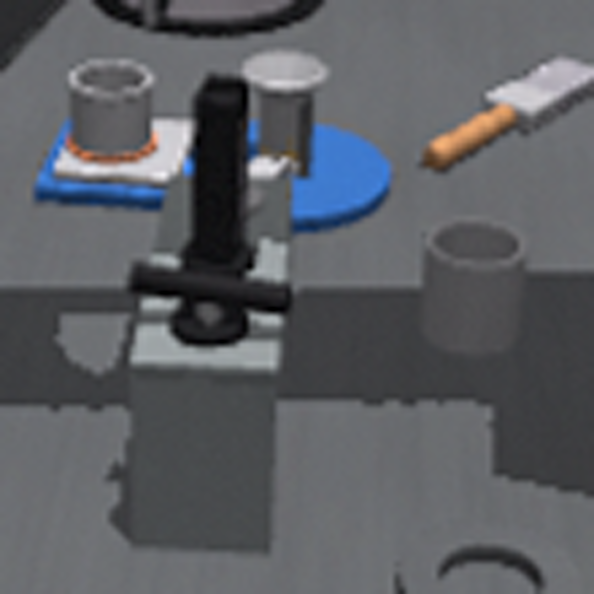

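The crops confirm the tongue jig. In a.png the tongue points right from the guide, roughly +y, and the pipe sits below it. The handle's narrow side (24 mm) lies along world x, so the start orientation can grip it. Next I'll locate the funnel and tongue.

```bash
python3 - <<'E'
from h import *
import pickle
s=pickle.load(open("scene0.pkl","rb")); d=pickle.load(open("side0.pkl","rb"))
def circ(q):
    A=np.c_[2*q,np.ones(len(q))]; x=np.linalg.lstsq(A,(q**2).sum(1),rcond=None)[0]; return x[:2],np.sqrt(x[2]+x[:2]@x[:2])
for n,D,(u0,u1,v0,v1) in [("scene",s,(85,185,205,310)),("side",d,(215,295,143,185))]:
    P=cloud(D)[v0:v1,u0:u1]; f=D["frame"][v0:v1,u0:u1].astype(int)
    hsv=cv2.cvtColor(D["frame"][v0:v1,u0:u1],cv2.COLOR_BGR2HSV).astype(int)
    c=np.array(ray(D,*( (127,222) if n=="scene" else (268,154)),.086))[:2]; print(n,"guess",c)
    z=P[...,2]; near=np.hypot(P[...,0]-c[0],P[...,1]-c[1])<.045
    m=near&(z>.082)&(z<.09); q=P[m][:,:2]; 
    if len(q)>5: print(" rim pts",len(q),circ(q),P[m].min(0),P[m].max(0))
    # rim edge contour via grey funnel mask z>.06
    m2=(near&(z>.055)).astype(np.uint8); cs,_=cv2.findContours(m2,0,cv2.CHAIN_APPROX_NONE)
    cc=max(cs,key=cv2.contourArea)[:,0]+[u0,v0]; print(" funnel bbox",cc.min(0),cc.max(0))
    pts=np.array([ray(D,u,v,.086)[:2] for u,v in cc]); 
    for r in range(4):
        ce,rr=circ(pts); e=abs(np.hypot(*(pts-ce).T)-rr); pts=pts[e<max(.002,np.median(e))]
    print(" rim circle rays",ce,rr,len(pts))
    # tongue
    grey=hsv[...,1]<60
    m=grey&(z>.018)&(z<.031)
    q=P[m][:,:2]; dist=np.hypot(*(q-ce).T); k=(dist>.02)&(dist<.1)
    m3=np.zeros_like(m,np.uint8); m3[m]=k; nl,lab,st,cen=cv2.connectedComponentsWithStats(m3)
    for i in range(1,nl):
        if st[i,4]<12: continue
        p=P[lab==i]; l=cv2.fitLine(p[:,:2].astype(np.float32),cv2.DIST_HUBER,0,.01,.01).ravel()
        print(" comp",st[i].tolist(),p.mean(0).round(4),"rel",(p.mean(0)[:2]-ce).round(4),"line deg",np.degrees(np.arctan2(l[1],l[0])),"bearing",np.degrees(np.arctan2(*(p.mean(0)[:2]-ce)[::-1])), "zmax",p[:,2].max())
    b=(hsv[...,1]>130)&(hsv[...,0]>95)&(hsv[...,0]<125)
    p=P[b]; print(" blue",p.mean(0),cv2.minAreaRect(p[:,:2].astype(np.float32)))
    w=(hsv[...,1]<40)&(hsv[...,2]>130)&(z<.03)&(z>.012)&(P[...,0]>ce[0]+.05); p=P[w]; 
    if len(p)>10: print(" foot",len(p),p.mean(0),cv2.minAreaRect(p[:,:2].astype(np.float32)))
E
```

```text
scene guess [ 0.51834813 -0.30810994]
 rim pts 145 (array([ 0.52410984, -0.30931581]), np.float64(0.025331806566856373)) [ 0.49472803 -0.33778128  0.08201699] [ 0.55203055 -0.28123524  0.08748802]
 funnel bbox [114 216] [139 237]
 rim circle rays [ 0.53126912 -0.3085529 ] 0.03158179669418882 29
 comp [55, 33, 30, 10, 227] [ 0.5429 -0.2586  0.0254] rel [0.0116 0.05  ] line deg 67.943634 bearing 76.91190594741511 zmax 0.029407476832008058
 comp [53, 56, 14, 15, 141] [ 0.6071 -0.2832  0.02  ] rel [0.0759 0.0254] line deg 13.891729 bearing 18.485469515507038 zmax 0.022477928178590276
 comp [37, 65, 14, 7, 28] [ 0.6175 -0.3185  0.0272] rel [ 0.0863 -0.0099] line deg -78.706116 bearing -6.569793087739772 zmax 0.030832924171765017
 blue [ 0.57291167 -0.312134    0.0149862 ] ((0.8015681505203247, -0.28046560287475586), (0.6929744482040405, 0.15376703441143036), 6.794342041015625)
 foot 465 [ 0.63742113 -0.30478883  0.01996579] ((0.6302627921104431, -0.31649747490882874), (0.08898857980966568, 0.08578775078058243), 86.81291961669922)
side guess [ 0.51943536 -0.29423573]
 rim pts 45 (array([ 0.52403642, -0.3092901 ]), np.float64(0.025419574740705206)) [ 0.49828096 -0.338885    0.08227849] [ 0.54912405 -0.28061098  0.08837291]
 funnel bbox [260 149] [274 161]
 rim circle rays [ 0.52010124 -0.28559939] 0.044499078098253306 9
 comp [25, 20, 10, 11, 62] [ 0.6019 -0.3036  0.0206] rel [ 0.0818 -0.018 ] line deg 79.1256 bearing -12.427302612309026 zmax 0.023153974977301307
 blue [ 0.53377486 -0.28333831  0.01485483] ((0.5833449363708496, 0.24480924010276794), (1.2496839761734009, 0.2320994734764099), 88.28766632080078)
 foot 126 [ 0.6188075  -0.300518    0.02027897] ((0.6294201016426086, -0.3156287670135498), (0.0932491272687912, 0.08119705319404602), 86.03936004638672)
```

```bash
python3 -m creep '[{"fingers":0,"translation":[0,-0.02,0],"twist":0},{"fingers":0,"translation":[0,-0.03,0],"twist":0},{"fingers":0,"translation":[-0.001,-0.03,0],"twist":0},{"fingers":0,"translation":[0,0,0],"twist":0},{"fingers":0,"translation":[0,0,0],"twist":0}]'; python3 - <<'E'
from h import *
d=cam("wrist"); cv2.imwrite("pics/w1.png",d["frame"]); d=cam("side"); cv2.imwrite("pics/s1.png",cv2.resize(d["frame"][60:260,160:360],None,fx=3,fy=3))
E
```

```text
t: 0.65
tool_pos: [0.545, -0.001, 0.2566]
ee_rot: [2.221, 2.221, 0.001]
wrist_force: [-0.4, 0.6, -0.4]
gripper_width: 0.0855
```

View pics/w1.png

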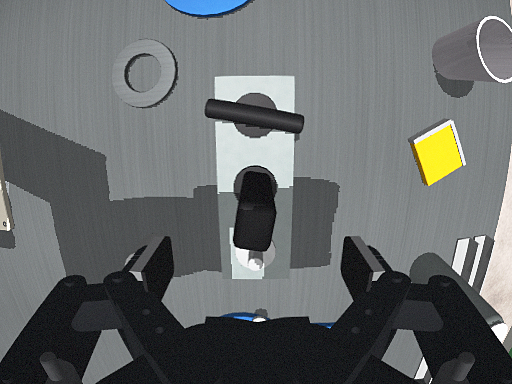

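View pics/s1.png

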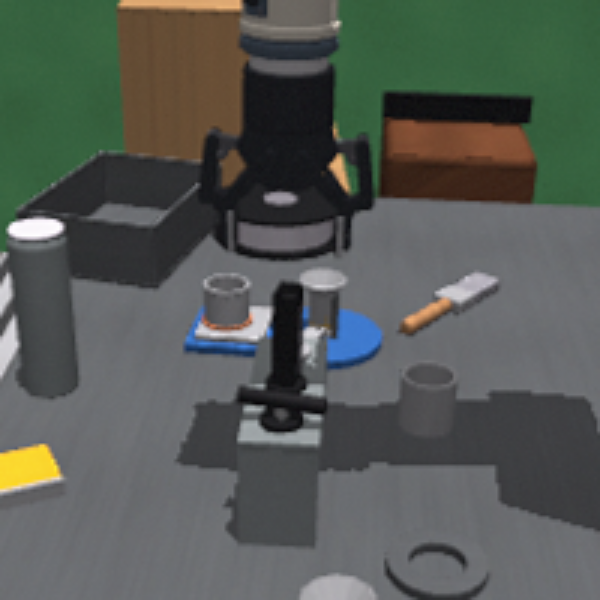

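The handle is centred between the jaws, at column ~256 in the wrist view. It may be turned a few degrees, which the pads will straighten. Going down to grip.

```bash
python3 -m creep '[{"fingers":0,"translation":[0,0,0.02],"twist":0},{"fingers":0,"translation":[0,0,0.025],"twist":0},{"fingers":0,"translation":[0,0,0.02],"twist":0},{"fingers":0,"translation":[0,0,0.013],"twist":0},{"fingers":0.3,"translation":[0,0,0],"twist":0},{"fingers":0.5,"translation":[0,0,0],"twist":0},{"fingers":0.6,"translation":[0,0,0],"twist":0},{"fingers":0.7,"translation":[0,0,0],"twist":0},{"fingers":1,"translation":[0,0,0],"twist":0},{"fingers":1,"translation":[0,0,0],"twist":0},{"fingers":1,"translation":[0,0,0],"twist":0},{"fingers":1,"translation":[0,0,0],"twist":0}]'
```

```text
t: 1.95
tool_pos: [0.5455, -0.0011, 0.1793]
ee_rot: [2.221, 2.221, 0.002]
wrist_force: [-1.0, -1.5, 6.1]
gripper_width: 0.0233
```

```bash
python3 -m creep '[{"fingers":1,"translation":[0,0,-0.01],"twist":0},{"fingers":1,"translation":[0,0,-0.02],"twist":0},{"fingers":1,"translation":[0,0,-0.02],"twist":0},{"fingers":1,"translation":[0,0,-0.02],"twist":0},{"fingers":1,"translation":[0,0,-0.02],"twist":0},{"fingers":1,"translation":[0,0,-0.02],"twist":0},{"fingers":1,"translation":[0,0,-0.02],"twist":0},{"fingers":1,"translation":[0,0,-0.02],"twist":0},{"fingers":1,"translation":[0,0,0],"twist":0},{"fingers":1,"translation":[0,0,0],"twist":0}]'; python3 - <<'E'
from h import *
import pickle
for n in ["scene","side","wrist"]:
    d=cam(n); pickle.dump(d,open(n+"2.pkl","wb")); 
    if n=="wrist": cv2.imwrite("pics/wrist2.png",d["frame"]); continue
    x=np.array([.545,-.001,.22]); p=d["camera_matrix"]@(d["R"]@x+d["t"]); u,v=(p[:2]/p[2]).astype(int); print(n,u,v)
    u0,v0=max(u-60,0),max(v-60,0)
    cv2.imwrite(f"pics/{n}2.png",cv2.resize(d["frame"][v0:v0+120,u0:u0+120],None,fx=5,fy=5))
E
```

```text
t: 2.95
tool_pos: [0.5447, -0.0009, 0.3282]
ee_rot: [2.221, 2.221, 0.0]
wrist_force: [-0.4, 0.4, -2.5]
gripper_width: 0.0233
scene 257 160
side 255 152
```

View pics/scene2.png

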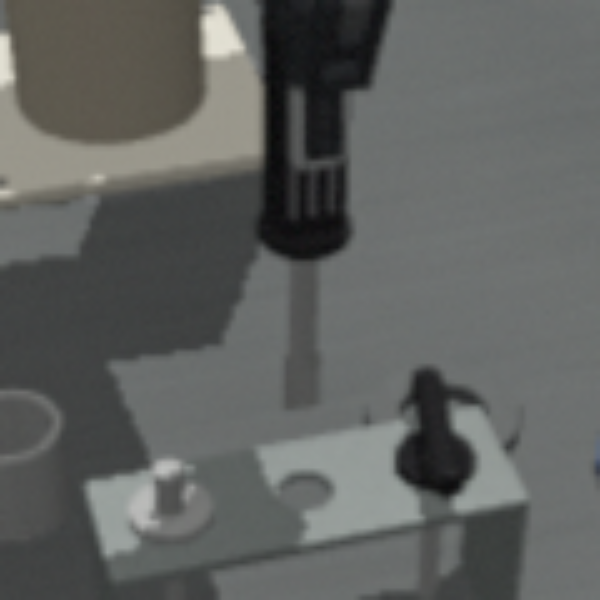

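View pics/side2.png

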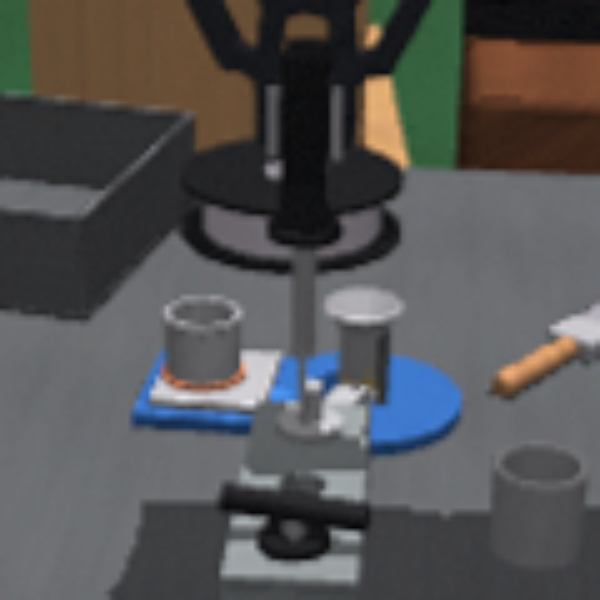

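View pics/wrist2.png

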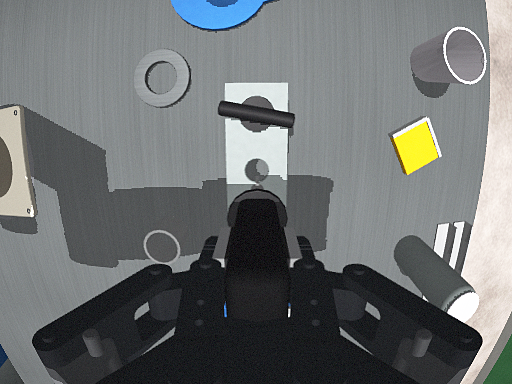

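```bash
python3 - <<'E'
from h import *
import pickle
s=pickle.load(open("scene2.pkl","rb")); d=pickle.load(open("side2.pkl","rb"))
print(ray(s,257.4,181.4,.164), ray(d,255.6,165,.164))
P=cloud(s); 
for v in [150,155,160,165,170,174,178,180]:
    p=P[v,245:272]; m=abs(p[:,0]-.545)<.03; print(v,m.sum(),p[m].mean(0).round(4))
P=cloud(d)
for v in [135,140,144,148,152,156,160,164,168]:
    p=P[v,240:272]; m=abs(p[:,1])<.03; print(v,m.sum(),p[m].mean(0).round(4))
E
```

```text
[ 0.54767211 -0.00249639  0.164     ] [ 0.54596925 -0.03904505  0.164     ]
150 13 [ 0.5632 -0.0053  0.2626]
155 6 [ 0.5494 -0.0026  0.2394]
160 6 [ 0.5497 -0.0027  0.2264]
165 6 [ 0.549  -0.0025  0.2122]
170 7 [ 0.5486 -0.0036  0.1982]
174 6 [ 0.5466 -0.0019  0.1848]
178 7 [ 0.5471 -0.0032  0.1738]
180 7 [ 0.5469 -0.0032  0.1677]
135 13 [0.546  0.0057 0.2709]
140 11 [0.5431 0.0138 0.2606]
144 5 [0.5459 0.0018 0.2445]
148 5 [0.5457 0.0009 0.2328]
152 5 [5.456e-01 3.000e-04 2.211e-01]
156 5 [0.5454 0.0011 0.2099]
160 5 [0.5452 0.0012 0.1982]
164 1 [0.5447 0.0052 0.1883]
168 1 [0.5446 0.0043 0.1759]
```

```bash
python3 -m creep '[{"fingers":1,"translation":[-0.016,-0.002,0],"twist":0},{"fingers":1,"translation":[-0.03,-0.002,0],"twist":0},{"fingers":1,"translation":[-0.03,-0.002,0],"twist":0},{"fingers":1,"translation":[-0.03,-0.002,0],"twist":0},{"fingers":1,"translation":[-0.03,-0.002,0],"twist":0},{"fingers":1,"translation":[-0.03,-0.002,0],"twist":0},{"fingers":1,"translation":[-0.03,-0.002,0],"twist":0},{"fingers":1,"translation":[-0.03,-0.002,0],"twist":0},{"fingers":1,"translation":[-0.03,-0.002,0],"twist":0},{"fingers":1,"translation":[-0.03,-0.002,0],"twist":0},{"fingers":1,"translation":[-0.02,0,0],"twist":0},{"fingers":1,"translation":[0,0,0],"twist":5.5},{"fingers":1,"translation":[0,0,0],"twist":8},{"fingers":1,"translation":[0,0,0],"twist":8},{"fingers":1,"translation":[0,0,0],"twist":0},{"fingers":1,"translation":[0,0,0],"twist":0}]'; python3 - <<'E'
from h import *
import pickle
for n in ["scene","side","wrist"]:
    d=cam(n); pickle.dump(d,open(n+"3.pkl","wb")); 
    if n=="wrist": cv2.imwrite("pics/wrist3.png",d["frame"]); continue
    x=np.array([.525,-.307,.13]); p=d["camera_matrix"]@(d["R"]@x+d["t"]); u,v=(p[:2]/p[2]).astype(int)
    u0,v0=max(u-60,0),max(v-60,0);print(n,u0,v0)
    cv2.imwrite(f"pics/{n}3.png",cv2.resize(d["frame"][v0:v0+120,u0:u0+120],None,fx=5,fy=5))
E
```

```text
t: 4.7
tool_pos: [0.5248, -0.3071, 0.3279]
ee_rot: [-2.593, -1.772, 0.0]
wrist_force: [0.6, 0.7, -1.9]
gripper_width: 0.0235
scene 62 150
side 206 80
```

View pics/scene3.png

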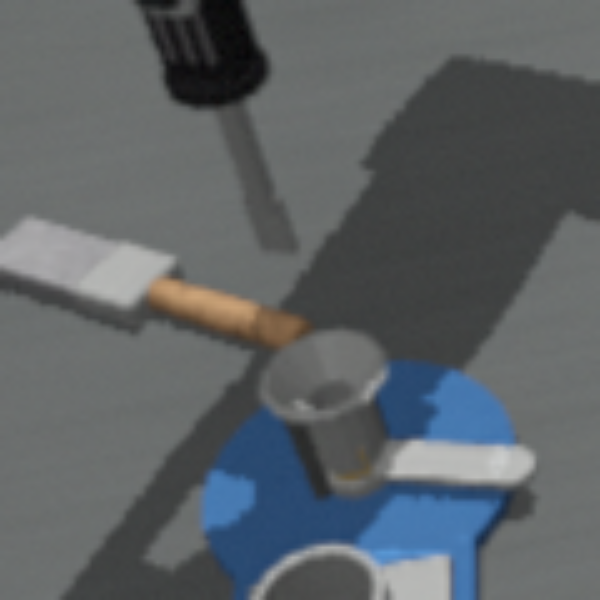

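View pics/side3.png

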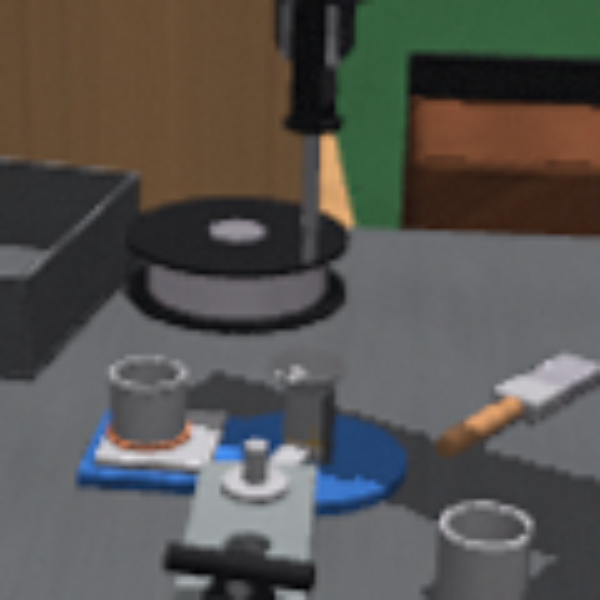

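View pics/wrist3.png

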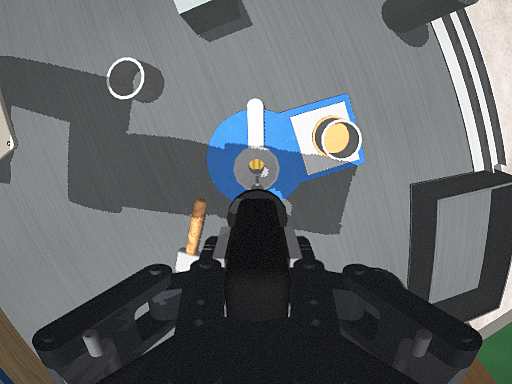

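In the wrist view the tongue runs vertically from (257,165) to (254,100), parallel to the tool's x. The screwdriver stands over the funnel. Checking where the tip is.

```bash
python3 - <<'E'
from h import *
import pickle
s=pickle.load(open("scene3.pkl","rb")); d=pickle.load(open("side3.pkl","rb"))
print(ray(s,118,200,.164))
for n,D in [("scene",s),("side",d)]:
    P=cloud(D); m=(np.hypot(P[...,0]-.524,P[...,1]+.308)<.03)
    for z in np.arange(.165,.26,.01):
        q=P[m&(abs(P[...,2]-z)<.005)]
        if len(q): print(n,z.round(3),len(q),q.mean(0).round(4))
    q=P[m&(P[...,2]>.13)]; print(q[:,2].min())
    # fisheye check skipped
E
```

```text
[ 0.5261311  -0.30800521  0.164     ]
scene 0.165 17 [ 0.5255 -0.3073  0.1668]
scene 0.175 27 [ 0.5257 -0.3078  0.1755]
scene 0.185 20 [ 0.5259 -0.308   0.1845]
scene 0.195 27 [ 0.5284 -0.3069  0.1948]
scene 0.205 22 [ 0.5294 -0.3065  0.2054]
scene 0.215 24 [ 0.5288 -0.3066  0.2149]
scene 0.225 25 [ 0.5293 -0.3069  0.2254]
scene 0.235 24 [ 0.5292 -0.3062  0.2352]
scene 0.245 23 [ 0.5294 -0.3065  0.2444]
scene 0.255 7 [ 0.54   -0.303   0.2594]
0.16324022879213712
side 0.165 6 [ 0.5257 -0.3111  0.1667]
side 0.175 7 [ 0.5273 -0.3049  0.1755]
side 0.185 7 [ 0.5262 -0.3061  0.1844]
side 0.195 12 [ 0.5258 -0.3057  0.1946]
side 0.205 10 [ 0.5255 -0.3053  0.2044]
side 0.215 13 [ 0.5263 -0.3061  0.2145]
side 0.225 11 [ 0.5258 -0.3056  0.225 ]
side 0.235 12 [ 0.5265 -0.305   0.2353]
side 0.245 11 [ 0.5267 -0.3058  0.2451]
side 0.255 7 [ 0.5291 -0.3009  0.2541]
0.16420029918900322
```

```bash
python3 -m creep '[{"fingers":1,"translation":[-0.001,-0.0005,0.012],"twist":0},{"fingers":1,"translation":[0,0,0.025],"twist":0},{"fingers":1,"translation":[0,0,0.025],"twist":0},{"fingers":1,"translation":[0,0,0.02],"twist":0},{"fingers":1,"translation":[0,0,0.01],"twist":0},{"fingers":1,"translation":[0,0,0.01],"twist":0},{"fingers":1,"translation":[0,0,0.01],"twist":0},{"fingers":1,"translation":[0,0,0],"twist":0}]'
```

```text
t: 5.65
tool_pos: [0.5237, -0.3075, 0.2152]
ee_rot: [-2.595, -1.767, 0.001]
wrist_force: [-0.3, 0.4, -1.4]
gripper_width: 0.0233
```

```bash
python3 -m creep '[{"fingers":1,"translation":[0,0,0.004],"twist":0},{"fingers":1,"translation":[0,0,0.003],"twist":0},{"fingers":1,"translation":[0,0,0.002],"twist":0},{"fingers":1,"translation":[0,0,0],"twist":0}]'; python3 -m creep '[{"fingers":1,"translation":[0,0,0.002],"twist":0},{"fingers":1,"translation":[0,0,0],"twist":0}]'
```

```text
t: 6.05
tool_pos: [0.5241, -0.3077, 0.2073]
ee_rot: [-2.597, -1.768, 0.0]
wrist_force: [0.9, 0.2, -1.9]
gripper_width: 0.0236
t: 6.25
tool_pos: [0.5241, -0.3077, 0.2052]
ee_rot: [-2.597, -1.768, 0.0]
wrist_force: [0.5, -0.2, -1.6]
gripper_width: 0.0234
```

```bash
python3 -m creep '[{"fingers":1,"translation":[0,0,0.002],"twist":0},{"fingers":1,"translation":[0,0,0.002],"twist":0},{"fingers":1,"translation":[0,0,0.001],"twist":0},{"fingers":1,"translation":[0,0,0],"twist":0},{"fingers":1,"translation":[0,0,0],"twist":0}]'
```

```text
t: 6.75
tool_pos: [0.5242, -0.3077, 0.2003]
ee_rot: [-2.597, -1.768, 0.0]
wrist_force: [-0.2, -0.5, -1.9]
gripper_width: 0.0233
```

```bash
python3 -m creep '[{"fingers":1,"translation":[0,0.0002,0],"twist":5},{"fingers":1,"translation":[0,0.0002,0],"twist":7},{"fingers":1,"translation":[0,0.0002,0],"twist":7},{"fingers":1,"translation":[0,0.0002,0],"twist":7},{"fingers":1,"translation":[0,0.0002,0],"twist":7},{"fingers":1,"translation":[0,0,0],"twist":0},{"fingers":1,"translation":[0,0,0],"twist":0}]'; python3 - <<'E'
from h import *
o=telemetry.get_obs(); print(o["torque"],o["wrist_force"],o["q"])
d=cam("wrist"); cv2.imwrite("pics/w4.png",d["frame"]); d=cam("scene"); cv2.imwrite("pics/s4.png",cv2.resize(d["frame"][150:310,60:220],None,fx=3.7,fy=3.7))
E
```

```text
t: 7.45
tool_pos: [0.5252, -0.3085, 0.2004]
ee_rot: [2.99, 0.963, 0.001]
wrist_force: [1.1, -2.2, -4.1]
gripper_width: 0.0233
[-0.36411651 -0.31084644  0.11355288] [ 1.05201112 -2.20887765 -4.09970812] [-5.50549922e-01  4.66797576e-01  1.70716714e+00 -2.15099857e-04
  9.66776330e-01  3.97437998e-01]
```

View pics/w4.png

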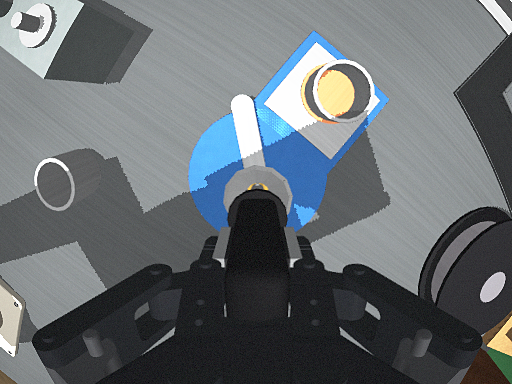

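View pics/s4.png

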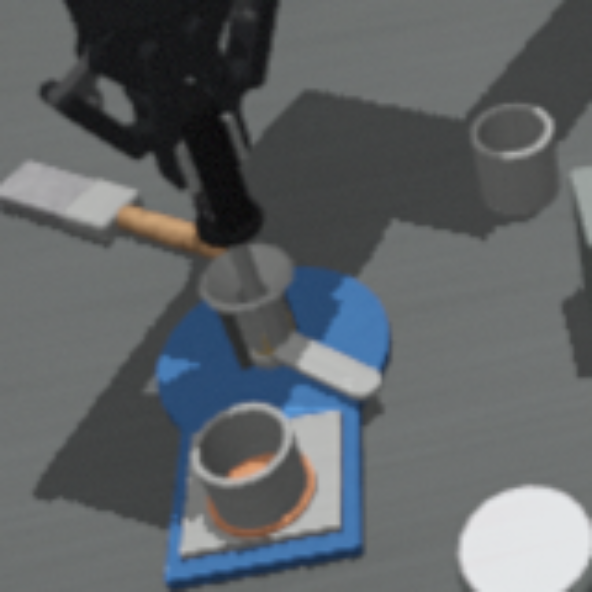

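The tongue turns with the blade. In the scene view it now points to lower right (370,380), and it lags by roughly the slot's play. Continuing toward the stop.

```bash
python3 -m creep '[{"fingers":1,"translation":[0,0.0002,0],"twist":7},{"fingers":1,"translation":[0,0.0002,0],"twist":7},{"fingers":1,"translation":[0,0.0002,0],"twist":7},{"fingers":1,"translation":[0,0.0002,0],"twist":7},{"fingers":1,"translation":[0,0.0002,0],"twist":6},{"fingers":1,"translation":[0,0.0002,0],"twist":6},{"fingers":1,"translation":[0,0,0],"twist":0},{"fingers":1,"translation":[0,0,0],"twist":0}]'; python3 - <<'E'
from h import *
o=telemetry.get_obs(); print(o["torque"],o["wrist_force"],o["q"][5])
E
python3 -m creep '[{"fingers":1,"translation":[0,0,0],"twist":4},{"fingers":1,"translation":[0,0,0],"twist":0},{"fingers":1,"translation":[0,0,0],"twist":0}]'; python3 - <<'E'
from h import *
import pickle
o=telemetry.get_obs(); print(o["torque"],o["wrist_force"],o["q"][5])
d=cam("wrist"); cv2.imwrite("pics/w5.png",d["frame"]); d=cam("scene"); pickle.dump(d,open("scene5.pkl","wb")); cv2.imwrite("pics/s5.png",cv2.resize(d["frame"][150:310,60:220],None,fx=3.7,fy=3.7))
E
```

```text
t: 8.35
tool_pos: [0.5258, -0.3106, 0.2005]
ee_rot: [3.137, -0.12, 0.002]
wrist_force: [1.6, -4.9, -6.4]
gripper_width: 0.0232
[-1.41074477 -0.58055749  0.11540285] [ 1.57153451 -4.88963468 -6.39938806] 1.0957991079348177
t: 8.65
tool_pos: [0.5258, -0.3107, 0.2005]
ee_rot: [3.13, -0.229, 0.003]
wrist_force: [1.6, -6.2, -6.6]
gripper_width: 0.0233
[-1.64558319 -0.47779505  0.14466995] [ 1.570562   -6.15895096 -6.63490227] 1.1655568807336418
```

View pics/s5.png

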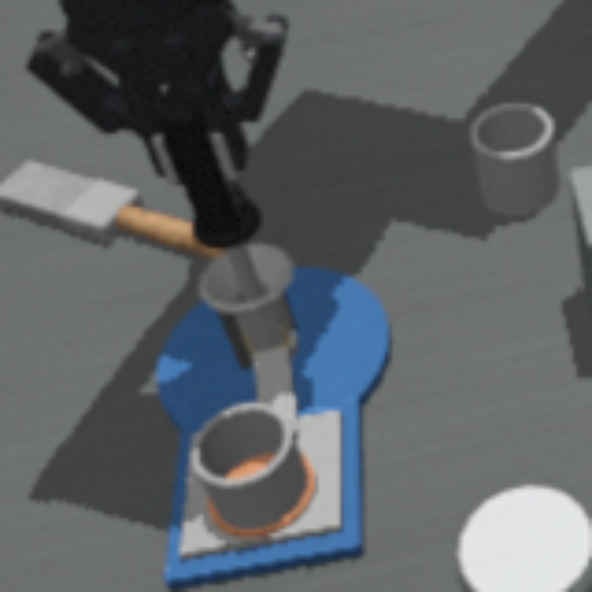

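View pics/w5.png

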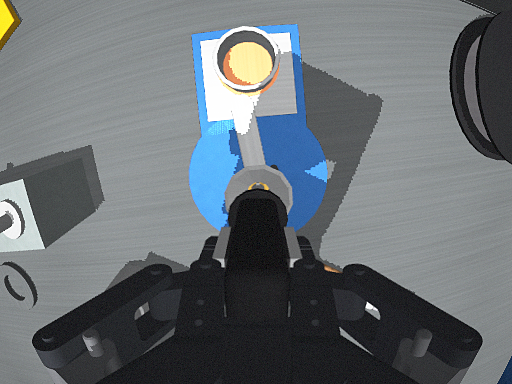

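```bash
python3 -m creep '[{"fingers":1,"translation":[0,0.001,0],"twist":4},{"fingers":1,"translation":[0,0,0],"twist":0},{"fingers":1,"translation":[0,0,0],"twist":0}]'; python3 - <<'E'
from h import *
o=telemetry.get_obs(); print(o["torque"],o["wrist_force"],o["q"][5])
E
python3 -m creep '[{"fingers":1,"translation":[0,0,0],"twist":4},{"fingers":1,"translation":[0,0,0],"twist":0},{"fingers":1,"translation":[0,0,0],"twist":0}]'; python3 - <<'E'
from h import *
import pickle
o=telemetry.get_obs(); print(o["torque"],o["wrist_force"],o["q"][5])
d=cam("wrist"); cv2.imwrite("pics/w6.png",d["frame"]); d=cam("scene"); pickle.dump(d,open("scene5.pkl","wb")); cv2.imwrite("pics/s6.png",cv2.resize(d["frame"][150:310,60:220],None,fx=3.7,fy=3.7))
E
```

```text
t: 9.05
tool_pos: [0.5256, -0.3112, 0.2005]
ee_rot: [3.122, -0.337, 0.002]
wrist_force: [2.4, -5.9, -6.0]
gripper_width: 0.0234
[-1.65468066 -0.65640409  0.13975921] [ 2.41593828 -5.93545285 -6.02619759] 1.2329304934950742
t: 9.35
tool_pos: [0.5256, -0.3113, 0.2005]
ee_rot: [3.108, -0.445, 0.002]
wrist_force: [2.0, -5.9, -7.1]
gripper_width: 0.0232
[-1.77610911 -0.58877186  0.16971271] [ 1.98534401 -5.89891418 -7.11963089] 1.3026466999281943
```

View pics/s6.png

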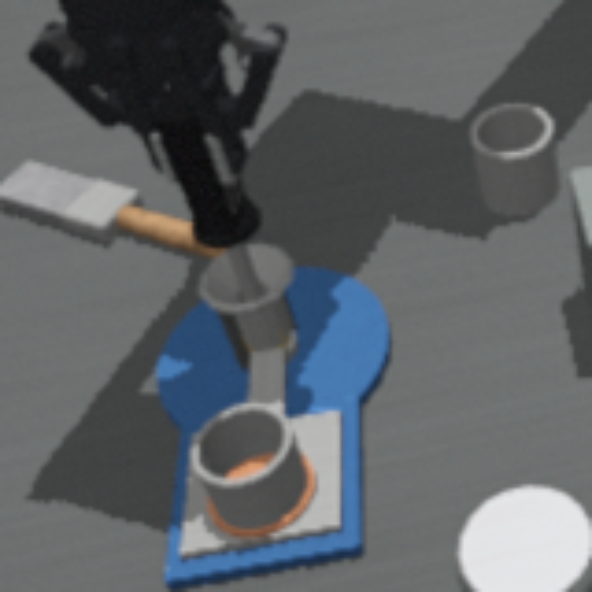

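View pics/w6.png

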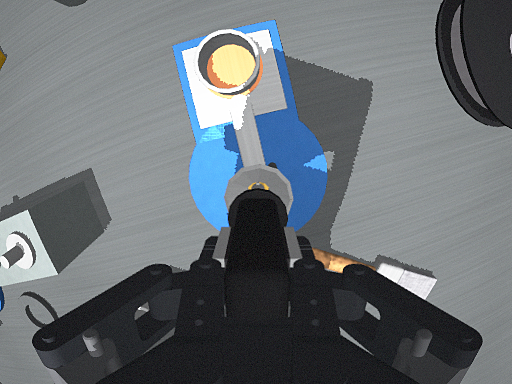

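```bash
python3 -m creep '[{"fingers":1,"translation":[0,0,0],"twist":4},{"fingers":1,"translation":[0,0,0],"twist":0},{"fingers":1,"translation":[0,0,0],"twist":0}]'; python3 - <<'E'
from h import *
o=telemetry.get_obs(); print(o["torque"],o["wrist_force"],o["q"][5])
E
python3 -m creep '[{"fingers":1,"translation":[0,0,0],"twist":3},{"fingers":1,"translation":[0,0,0],"twist":0},{"fingers":1,"translation":[0,0,0],"twist":0}]'; python3 - <<'E'
from h import *
import pickle
o=telemetry.get_obs(); print(o["torque"],o["wrist_force"],o["q"][5])
d=cam("wrist"); cv2.imwrite("pics/w7.png",cv2.resize(d["frame"][10:220,150:360],None,fx=2.8,fy=2.8)); pickle.dump(d,open("wrist7.pkl","wb"));d=cam("scene"); pickle.dump(d,open("scene7.pkl","wb"))
P=cloud(d); hsv=cv2.cvtColor(d["frame"],cv2.COLOR_BGR2HSV); c=np.array([.5241,-.3093])
m=(hsv[...,1]<70)&(P[...,2]>.0235)&(P[...,2]<.029); r=np.hypot(P[...,0]-c[0],P[...,1]-c[1]); m&=(r>.02)&(r<.085)&(P[...,0]>c[0])
q=P[m]; l=cv2.fitLine(q[:,:2].astype(np.float32),cv2.DIST_HUBER,0,.01,.01).ravel(); print(len(q),q.mean(0),np.degrees(np.arctan2(l[1],l[0])),np.degrees(np.arctan2(*(q.mean(0)[:2]-c)[::-1])))
E
```

```text
t: 9.75
tool_pos: [0.5256, -0.3114, 0.2005]
ee_rot: [3.09, -0.553, 0.002]
wrist_force: [2.0, -6.1, -6.7]
gripper_width: 0.0234
[-1.88456009 -0.53342347  0.33386188] [ 2.01089113 -6.13598499 -6.74057136] 1.3721949882047406
t: 10.05
tool_pos: [0.5255, -0.3115, 0.2004]
ee_rot: [3.075, -0.633, 0.002]
wrist_force: [1.9, -6.5, -6.7]
gripper_width: 0.0232
[-1.98151142 -0.52163798  0.54337423] [ 1.92168741 -6.47445476 -6.70596679] 1.4242299613081324
122 [ 0.56131782 -0.31151846  0.02610831] 12.841336 -3.4112181321217436
```

View pics/w7.png

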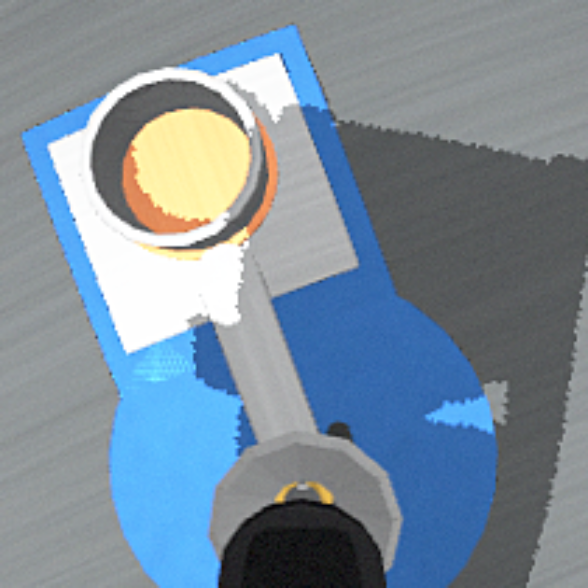

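The torque has risen to 0.54 N m, so the lock is at its stop. The tongue lies along the jig's axis at bearing −3.4°, against −3.6° expected. I'll back off inside the play, relieve the side load and look at the result before releasing.

```bash
python3 -m creep '[{"fingers":1,"translation":[0,0.001,0],"twist":-4},{"fingers":1,"translation":[0.001,0.001,0],"twist":-4},{"fingers":1,"translation":[0,0,0],"twist":0},{"fingers":1,"translation":[0,0,0],"twist":0}]'; python3 - <<'E'
from h import *
o=telemetry.get_obs(); print(o["torque"],o["wrist_force"],o["q"][5])
E
```

```text
t: 10.55
tool_pos: [0.5255, -0.3124, 0.2004]
ee_rot: [-3.113, 0.424, -0.0]
wrist_force: [1.6, -0.8, -4.5]
gripper_width: 0.0233
[-0.38635491 -0.59818167  0.09790154] [ 1.64750166 -0.80839703 -4.45427001] 1.2856701448860335
```

```bash
python3 -m creep '[{"fingers":1,"translation":[0,0,0],"twist":-2},{"fingers":0.65,"translation":[0,0,0],"twist":0},{"fingers":0.6,"translation":[0,0,0],"twist":0},{"fingers":0.5,"translation":[0,0,0],"twist":0},{"fingers":0.3,"translation":[0,0,0],"twist":0},{"fingers":0,"translation":[0,0,0],"twist":0},{"fingers":0,"translation":[0,0,0],"twist":0},{"fingers":0,"translation":[0,0,0],"twist":0},{"fingers":0,"translation":[0,0,0],"twist":0}]'; python3 - <<'E'
from h import *
o=telemetry.get_obs(); print(o["torque"],o["wrist_force"],o["q"][5])
d=cam("wrist"); cv2.imwrite("pics/w8.png",d["frame"]);d=cam("scene"); cv2.imwrite("pics/s8.png",cv2.resize(d["frame"][130:290,60:220],None,fx=3.7,fy=3.7))
E
```

```text
t: 11.45
tool_pos: [0.5254, -0.3125, 0.2003]
ee_rot: [-3.12, 0.369, 0.0]
wrist_force: [0.4, -0.5, 0.1]
gripper_width: 0.0855
[-0.01706499 -0.03403868  0.09776835] [ 0.40920228 -0.46088559  0.13582845] 1.250350586199826
```

View pics/w8.png

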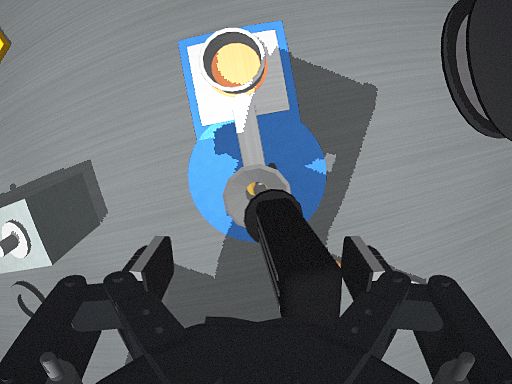

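View pics/s8.png

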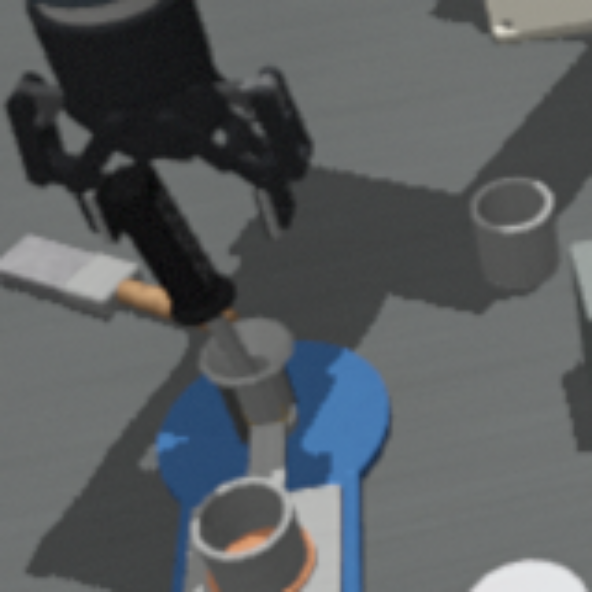

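On release the driver leaned toward −y, the right side of the wrist view, and the force reads about zero. I'll shift the open gripper 10 mm that way for clearance, then rise straight up.

```bash
python3 -m creep '[{"fingers":0,"translation":[0,0.005,0],"twist":0},{"fingers":0,"translation":[0,0.006,0],"twist":0},{"fingers":0,"translation":[0,0,-0.01],"twist":0},{"fingers":0,"translation":[0,0,-0.02],"twist":0},{"fingers":0,"translation":[0,0,-0.03],"twist":0},{"fingers":0,"translation":[0,0,-0.03],"twist":0},{"fingers":0,"translation":[0,0,-0.03],"twist":0},{"fingers":0,"translation":[0,0,-0.02],"twist":0},{"fingers":0,"translation":[0,0,0],"twist":0},{"fingers":0,"translation":[0,0,0],"twist":0},{"fingers":0,"translation":[0,0,0],"twist":0}]'; python3 - <<'E'
from h import *
o=telemetry.get_obs(); print(o["torque"],o["wrist_force"],o["q"][5])
c=np.array([.5241,-.3093])
for n in ["scene","side"]:
    d=cam(n); P=cloud(d); f=d["frame"].astype(int); r=np.hypot(P[...,0]-c[0],P[...,1]-c[1])
    x=np.array([.525,-.307,.13]); p=d["camera_matrix"]@(d["R"]@x+d["t"]); u,v=(p[:2]/p[2]).astype(int)
    u0,v0=max(u-60,0),max(v-60,0); cv2.imwrite(f"pics/{n}9.png",cv2.resize(d["frame"][v0:v0+120,u0:u0+120],None,fx=5,fy=5))
    for z in np.arange(.09,.25,.01):
        q=P[(r<.06)&(abs(P[...,2]-z)<.005)]
        if len(q)>2: print(n,z.round(3),len(q),q.mean(0).round(4))
    q=P[(r<.06)&(P[...,2]>.1)&(P[...,2]<.26)]; print(" top z",q[:,2].max())
    if n=="scene":
        hsv=cv2.cvtColor(d["frame"],cv2.COLOR_BGR2HSV); m=(hsv[...,1]<70)&(P[...,2]>.0235)&(P[...,2]<.029)&(r>.02)&(r<.085)&(P[...,0]>c[0]); q=P[m].mean(0)[:2]-c; print("tongue bearing",np.degrees(np.arctan2(q[1],q[0])))
d=cam("wrist"); cv2.imwrite("pics/w9.png",d["frame"])
E
```

```text
t: 12.65
tool_pos: [0.5222, -0.323, 0.3391]
ee_rot: [-3.119, 0.369, 0.003]
wrist_force: [-0.5, -1.2, -0.6]
gripper_width: 0.0854
[0.04530708 0.03566746 0.01718964] [-0.46535779 -1.21431298 -0.59215739] 1.2332435651626348
scene 0.09 66 [ 0.5259 -0.3112  0.0871]
scene 0.1 21 [ 0.525  -0.3175  0.0997]
scene 0.11 20 [ 0.5247 -0.3188  0.1102]
scene 0.12 5 [ 0.5247 -0.3191  0.1163]
scene 0.13 54 [ 0.5322 -0.3254  0.1325]
scene 0.14 79 [ 0.5286 -0.3168  0.1386]
scene 0.15 59 [ 0.5303 -0.3228  0.15  ]
scene 0.16 57 [ 0.5301 -0.3242  0.1602]
scene 0.17 62 [ 0.5299 -0.3258  0.1699]
scene 0.18 62 [ 0.529  -0.3279  0.1799]
scene 0.19 67 [ 0.5289 -0.3289  0.19  ]
scene 0.2 63 [ 0.5288 -0.3305  0.2001]
scene 0.21 67 [ 0.5288 -0.3325  0.21  ]
scene 0.22 79 [ 0.5265 -0.3345  0.2205]
scene 0.23 97 [ 0.5194 -0.3366  0.2272]
 top z 0.229274287655185
tongue bearing -3.9461277757304036
side 0.09 29 [ 0.5233 -0.3096  0.0875]
side 0.1 10 [ 0.5227 -0.3181  0.0995]
side 0.11 8 [ 0.5213 -0.3189  0.1096]
side 0.12 8 [ 0.5221 -0.3186  0.1197]
side 0.13 16 [ 0.5201 -0.3149  0.132 ]
side 0.14 32 [ 0.5219 -0.3153  0.1396]
side 0.15 27 [ 0.5211 -0.3178  0.15  ]
side 0.16 25 [ 0.5191 -0.3181  0.1598]
side 0.17 27 [ 0.5198 -0.32    0.1698]
side 0.18 26 [ 0.5203 -0.3218  0.1802]
side 0.19 28 [ 0.5199 -0.3238  0.1896]
side 0.2 30 [ 0.5191 -0.3246  0.1999]
side 0.21 27 [ 0.5183 -0.3259  0.2102]
side 0.22 24 [ 0.5184 -0.3278  0.2196]
side 0.23 22 [ 0.5179 -0.3316  0.2275]
 top z 0.23007044023726872
```

View pics/scene9.png

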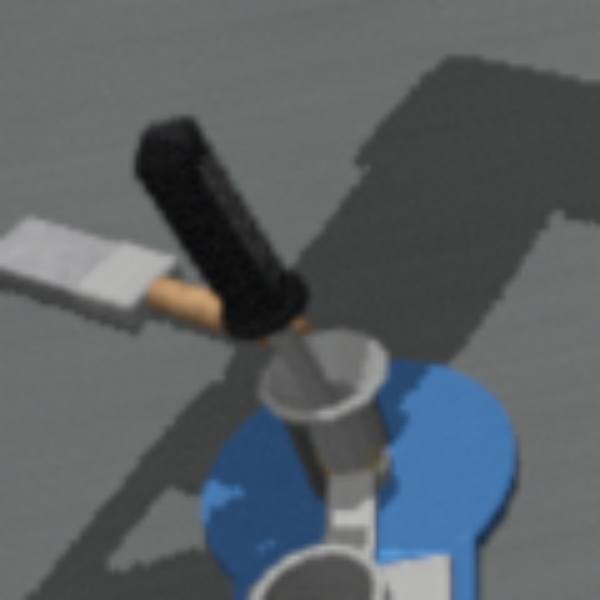

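View pics/side9.png

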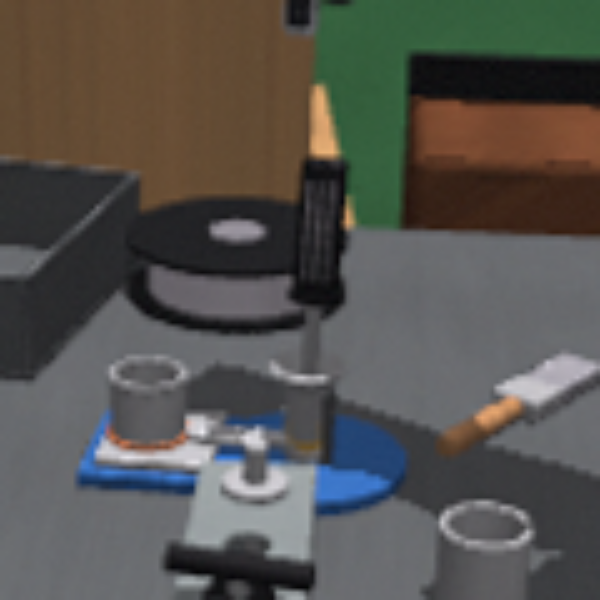

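View pics/w9.png

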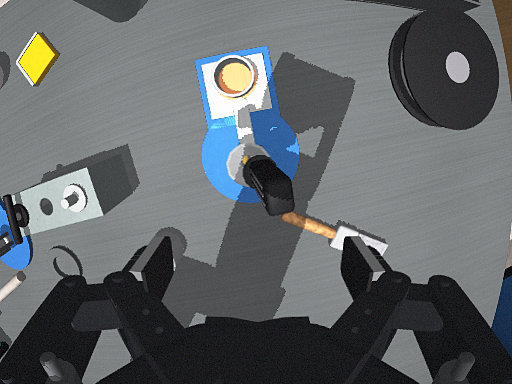

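```bash
python3 -c "
from cell import robot; print(robot.sign_off())"
```

```text
the job is handed in; nothing more can be done
None
```

The screwdriver is standing in the slotted lock, and the lock is turned clockwise to its stop. I handed the job in at about 13 s of the 42 s allowed. Signing off reports no verdict, so success rests on my own measurements below.

**What I did:** I gripped the handle in the rack, lifted it out and lined the blade up with the slot (21.5° clockwise). It went down the funnel and into the slot without touching, to about 8 mm deep. I turned the lock until the torque rose from 0.14 to 0.54 N m, then backed off 10° within the play, released and rose clear.

**Last checks:**
- **Lock:** the tongue's bearing is about −3.9°, against about −3.6° expected at the stop. It lies over the pipe foot.
- **Depth:** worked back from the handle's top height, the blade tip is about 9.5 mm below the screw's top face.
- **Lean:** the screwdriver leans about 9 to 10°, a little more than the 8° the guide was said to allow but under the 17° limit.
- **Gripper:** it is open and raised about 14 cm, with the wrist force near zero.

One check disagreed: a line fit on the tongue, made at the stop before release, gave +13°. Only a short piece of the tongue was visible, so I used its bearing from the funnel centre (−3.4° at that moment), which agrees with the picture.

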